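# Fit the matching knob on a cooker's bare D-spindle and hold it pressed in

## Robot

A 6-joint arm with a two-finger parallel gripper is mounted at the origin on the work surface. World frame = base frame: x ahead of the robot, y to its left, z up, the work surface at z = 0. Lengths are in m, angles in rad, forces in N, time in s.
With the tool pointing down it reaches from about 0.25 to 0.775 m from the base axis. Payload 4 kg.
Tool frame: the origin (TCP) lies on the centre line of the jaws, within the pads' length; the fingertips stand 25 mm ahead of it and the grasp point (between the pads) lies 6 mm ahead of it; z points along the fingers, y is the line along which they close (so a half turn about z gives the same grasp; the last joint's range is limited). The gripper opens to 94 mm and grips with 3 to 60 N. Pads are 16 mm wide; open, the fingers measure 119 mm over their backs; the gripper's body (75 mm by 177 mm) begins 78 mm behind the grasp point.
Start: joints at [-1.317, 0.087, 1.371, -0, 1.684, -0.103], TCP at [0.192, -0.515, 0.231] pointing down, gripper open.
Joint ranges: [-3.1, 3.1], [-0.76, 2.03], [0.27, 2.55], [-1.08, 4.22], [0.17, 2.65], [-2.57, 2.57]. Speed limits (rad/s): [2.79, 2.79, 3.14, 3.14, 3.14, 3.14].

## Interface

Orientations are given as [roll, pitch, yaw] about the fixed x, y, z axes, in that order (R = Rz(yaw) Ry(pitch) Rx(roll)).
In Python, from cell import arm gives the robot as it stands.
- The arm moves only by the tool jog_arm, never from a script. Its arguments are lists of equal length, an entry for each row: "claw": the closure, from 0 (fully open) to 1 (shut); "linear": the shift along the tool's x, y, z in mm, a list of three; "turn": the turn, a rotation vector about the tool's x, y, z in rad, a list of three. A call has 1 to 12 rows; each row shifts and turns the commanded pose from where the row before left it, along the tool's axes as they then stand; what a row does not reach is not made up. A row lasts 1/8 s, in which the tool goes at most 62.5 mm and 10.7 degrees, less where a joint would pass 70% of its speed; a pose out of reach is approached as far as the arm can. A call is refused whole if a number of a shift passes 62.5 or a number of a turn 0.188, either way. A call with a gripper value outside its range is refused whole. The fingers move at their own pace and stop on an object; the grip force is fixed at half the most. Time passes only in rows, so rows that do not move let the fingers close. It gives the time, the measured TCP pose, the force, the opening and the grip force at its end, in the units of the state.
- arm.get_obs(): the state, without advancing time (a new reading comes with each control period).
- arm.get_image(name): name is "side" or "top" or "wrist"; returns the picture (420x560x3 uint8, red, green, blue); there is no depth.
- arm.camera_params(name): a dict with "fx", "fy", "cx", "cy" (pixels), "k1" (the pictures are not rectified: a ray, as slopes to the right and down, at radius r is drawn at 1 + k1 r^2 times it, then the intrinsics apply), "R" (3x3) and "t" (3): a world point X has camera coordinates R X + t; the wrist camera has in their place "mount" (4x4, takes a point from camera to tool coordinates, whose origin is the TCP and whose axes are the flange's). Camera axes: x right, y down, z forward; pixel columns grow to the right and rows downward; lengths in m; the calibration is good to about 2 mm. A picture is of the moment at which its call begins: read the wrist's pose just before it. camera_params takes no time and is no camera call.
- arm.sign_off(): hands the job in; it is judged then, once.
The state is a dict: "t": time; "q": joint angles; "dq": joint speeds; "effort": joint torques, N m; "ee_pos": TCP position; "eef_rot": TCP orientation; "force": force on the tool from outside, world axes, zero at the start; "wrist_torque": the same for the moment, N m; "grip_width": finger opening in m; "grasp_force": force on a finger pad.
Only numpy, scipy, OpenCV 4.12 (cv2) and the standard library are available. Lean on these libraries where they do the work, as an engineer would, in place of code of your own. Each camera call takes 0.05 s, during which the arm holds its last target. There are 200 camera calls.

## Task

The valve spindle at the front right of the two-burner cooker on the bench has lost its knob (no gas is connected): of the three loose black knobs pick up the one of the same size as the knob still fitted on the cooker, turn it so that the flat in its bore matches the flat of the D-shaped spindle, and push it on until it is fully home. Then press it in as one does to light a burner, until the spindle has gone down as far as its spring lets it, and keep it there: finish while still holding the knob pressed down, without letting go. Leave the other two knobs and the tools and parts lying on the bench where they are.

Things in the scene. Friction and masses are not known exactly. Their poses are not given: they have to be found in the camera images.
- cooker: two-burner outdoor gas cooker, 300 deep (x) by 460 wide (y) mm, fixed; its steel top is 80 mm above the bench, pan supports reach 113 mm. Origin: centre of its underside; x points from its front edge (valve side, towards the robot) to its back, y to its left as the robot sees it. Valves at (-110, +120) mm, wearing a knob, and (-110, -120) mm, bare
- fitted_knob: the knob still on the cooker's left valve: a fixed black knob of knob_a's shape and size (44 mm skirt), origin in the middle of its underside, 87 mm above the bench
- stem_tip (a point): centre of the top end of the bare upright brass valve spindle at the cooker's front right; unpressed 102 mm above the bench, 22 mm above the cooker's top. D-shaped: 12 mm diameter, one flat 2 mm from the axis along its whole length, round side of the tip chamfered 0.8 mm over the last 2 mm. The frame turns and moves with the spindle: z up, x points out of the flat (the side where the flat is)
- valve_turn (a joint): turning of the bare spindle, rad, counter-clockwise from above; at 0 its flat faces the cooker's back (cooker +x). It stands anywhere from 0 to 1.4 at the start and turns easily (about 0.02 N m), so a knob pushed on a little askew turns it along
- valve_press (a joint): how far the bare spindle is pressed down, m: 0 out, 0.005 fully in at the stop; spring 3 N at the start of the travel, 9 N at the end; it comes back up when let go
- knob_a: black cooker knob that fits: 44 mm skirt diameter like the fitted knob, 40 mm high in all: round skirt 18 mm high and on it, 22 mm high, a bar grip 12 mm thick with parallel sides, 36 mm long, along the knob's x axis. Stands on its open underside; origin: centre of the underside, z up, x towards the pointer end of the bar. About 40 g. The three loose knobs change places between starts
- knob_a_pointer (a point): pointer of knob_a, the +x end of its bar grip: a pointed nose 4 mm past the skirt, with a white line on top (the other end is blunt). This point: 26 mm from the knob's axis along its x, 30 mm above its underside
- knob_a_bore (a point): centre of the floor of knob_a's bore, on its axis 15 mm above its underside. D-bore open below: 13 mm diameter, its flat 2.4 mm from the axis on the pointer's (+x) side, so the knob goes on when its pointer points where the spindle's flat faces, within about 8 degrees. Home: the spindle's tip touches this floor, the skirt is 7 mm above the cooker's top (2 mm when pressed in)
- knob_b: look-alike, too small: 34 mm skirt diameter, same height and grip thickness, D-bore of 9 mm that does not go on the spindle; origin and axes as knob_a
- knob_c: look-alike, too large: 54 mm skirt diameter, same height and grip thickness, D-bore of 17 mm; origin and axes as knob_a
- burner_cap: bystander: dark steel burner cap, a disc of 48 mm diameter, 12 mm high, beyond the knobs
- screw_jar: bystander: glass jar with steel lid, 62 mm diameter, 76 mm high, beyond the knobs beside the cooker
- mallet: bystander: rubber mallet with an orange head (62 mm diameter, 95 mm long) and wooden handle, lying beyond the knobs; origin under the head, handle 250 mm along its x
- spanner: bystander: steel adjustable spanner, 215 mm long, 12 mm high, lying crosswise between the robot and the cooker
- screwdriver: bystander: screwdriver with black handle, 190 mm long, 26 mm high, lying crosswise between the robot and the knobs
Mind the look-alikes: they are no part of the job. What is shaped like the knob_a but blue or purple is not meant.

How it is judged:
On the way:
1. the knob of the right size is picked up off the bench (height (world z) of knob_a above 0.03 m and contact force between the fingers and knob_a above 0.5 N), for 0.2 s.
At the end, for the whole second after the job is handed in: the 44 mm knob is on the bare spindle, upright (7 deg), central (3 mm), its bore floor within 1.5 mm of the tip, its pointer towards the flat (18 deg), and the fingers keep it pressed so that the spindle is at least 3.5 of its 5 mm down through the last second (z of stem_tip in the frame of knob_a above 0.0135 m and horizontal distance between stem_tip and knob_a below 0.003 m and angle between the z axis of knob_a and the z axis of stem_tip, either way round below 0.12 rad and angle between the x axis of knob_a and the x axis of stem_tip, either way round below 0.32 rad and x of knob_a_pointer in the frame of stem_tip above 0.015 m and value of joint valve_press above 0.0035 m and contact force between the fingers and knob_a above 2 N and linear speed of knob_a below 0.02 m/s); the arm keeps its last pose, push and grip.
It fails at once if another knob is taken or shoved from its place (more than 30 mm) (distance of any of knob_b, knob_c from where it was at the start of the episode above 0.03 m).
It fails at once if a tool or part lying on the bench is shoved from its place (more than 30 mm) or knocked over (distance of any of burner_cap, screw_jar, mallet, spanner, screwdriver from where it was at the start of the episode above 0.03 m or angle between screw_jar's own z axis and vertical above 0.7 rad).
It also fails if it takes over 51 s, if anything falls off the work surface, if the arm or the gripper's body presses on something with over 40 N, if the wrist force passes 120 N, or if a joint passes its speed limit or range.

## Working session

There is one attempt and no reset: what is moved stays moved. The work goes in short steps, Python scripts to look and compute and a tool call to move; the robot and the scene stay as the last step left them, time stands still between calls to the robot, and variables do not carry over. Pictures are saved under pics/ and viewed, at most 10 in all, crops included, and the job is handed in when it is done.

Besides the shell and the picture viewer there is one more tool, called in YAML: its name, and indented under it one key for each argument. jog_arm: Moves the arm, as the interface text tells. Its arguments: {"type":"object","properties":{"claw":{"type":"array"},"linear":{"type":"array"},"turn":{"type":"array"}},"required":["claw","linear","turn"]}

```bash
mkdir -p pics
cat > h.py <<'E'
import numpy as np, cv2
from cell import arm
from scipy.spatial.transform import Rotation as Ro
def cam(n,obs=None):
    c=arm.camera_params(n); K=np.array([[c['fx'],0,c['cx']],[0,c['fy'],c['cy']],[0,0,1.]])
    if n=='wrist':
        T=np.eye(4);T[:3,:3]=Ro.from_euler('xyz',obs['eef_rot']).as_matrix();T[:3,3]=obs['ee_pos']
        M=np.linalg.inv(T@np.array(c['mount'])); R,t=M[:3,:3],M[:3,3]
    else: R,t=np.array(c['R']),np.array(c['t'])
    return K,np.array([c['k1'],0,0,0.]),R,t
def px2w(C,p,z):
    K,d,R,t=C
    u=cv2.undistortPoints(np.array([[p]],float),K,d)[0,0]
    r=R.T@np.array([u[0],u[1],1]); o=-R.T@t
    return o+r*(z-o[2])/r[2]
def w2px(C,X):
    K,d,R,t=C
    return cv2.projectPoints(np.atleast_2d(np.array(X,float)),cv2.Rodrigues(R)[0],t,K,d)[0][:,0]
def snap(n,name):
    o=arm.get_obs(); im=arm.get_image(n)[:,:,::-1].copy(); cv2.imwrite('pics/'+name,im); return im,cam(n,o)
E
python3 - <<'E'
from h import *
im,C=snap('top','top1.png'); im2,C2=snap('side','side1.png')
print(arm.get_obs()); print(C); print(-C2[2].T@C2[3])
E
```

```text
{'t': 0.1, 'q': array([-1.31706430e+00,  8.78934286e-02,  1.37211783e+00, -2.30119289e-05,
        1.68359081e+00, -1.03105747e-01]), 'dq': array([ 9.42279185e-04, -9.58734064e-05, -3.53641227e-03,  1.53960252e-03,
       -5.23939219e-04, -1.85402688e-03]), 'effort': array([ 2.50212797e-03, -3.41252267e+01, -3.03301477e+01,  7.19691650e-02,
        3.04224668e-02, -9.20855132e-05]), 'ee_pos': array([ 0.19199426, -0.51492079,  0.22940697]), 'eef_rot': array([-3.13959156e+00, -1.84065741e-04,  3.56835021e-01]), 'force': array([0.23149142, 0.31528752, 0.93884863]), 'wrist_torque': array([ 0.01655273, -0.00811903, -0.00656939]), 'grasp_force': 0.0, 'grip_width': 0.0936131058466995}
(array([[386.17400157,   0.        , 279.23558923],
       [  0.        , 386.17400157, 206.66663373],
       [  0.        ,   0.        ,   1.        ]]), array([-0.05299992,  0.        ,  0.        ,  0.        ]), array([[ 0.01769631, -0.9998416 , -0.00190369],
       [-0.9742267 , -0.01681466, -0.22494357],
       [ 0.22487593,  0.00583529, -0.97436993]]), array([-0.01675005,  0.57047547,  1.11495977]))
[ 0.44127429 -1.12923437  0.88655534]
```

View pics/top1.png

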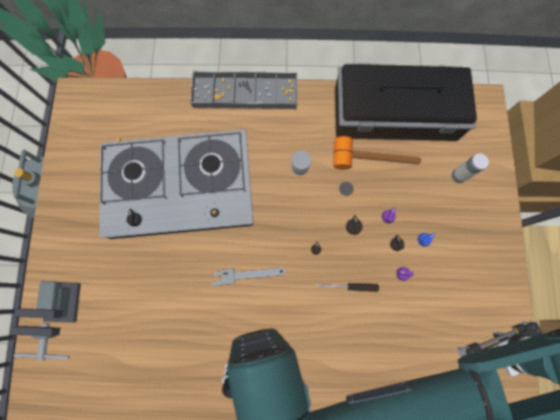

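The top view shows three black knobs at about (316,249), (354,225) and (397,243). The bare spindle is at (214,212) and the fitted knob at (133,217). By size, (316,249) looks smallest, (354,225) largest and (397,243) in between. I'll check that in one enlarged crop with measured diameters.

Run:
```python
from h import *
im=cv2.imread('pics/top1.png'); C=cam('top')
a=cv2.resize(im[200:290,295:445],None,fx=5.3,fy=5.3,interpolation=cv2.INTER_CUBIC)
cv2.imwrite('pics/crop1.png',a[:477])
for p,z in [((316,250),.01),((354,227),.01),((397,244),.01),((214,212),.102),((133,217),.1)]: print(p,px2w(C,p,z).round(3), )
ims=cv2.imread('pics/side1.png'); print(w2px(cam('side'),[px2w(C,p,.01) for p in [(316,250),(354,227),(397,244)]]))
# cooker corners on top z=.08
for p in [(102,144),(245,131),(251,222),(103,236)]: print(px2w(C,p,.08).round(3))
```

```text
(316, 250) [ 0.446 -0.124  0.01 ]
(354, 227) [ 0.521 -0.244  0.01 ]
(397, 244) [ 0.469 -0.379  0.01 ]
(214, 212) [0.543 0.185 0.102]
(133, 217) [0.524 0.427 0.1  ]
[[261.26041265 262.7923006 ]
 [291.10851655 290.88119283]
 [274.83766624 331.51178092]]
[0.762 0.56  0.08 ]
[0.811 0.106 0.08 ]
[0.519 0.077 0.08 ]
[0.468 0.52  0.08 ]
```

View pics/crop1.png

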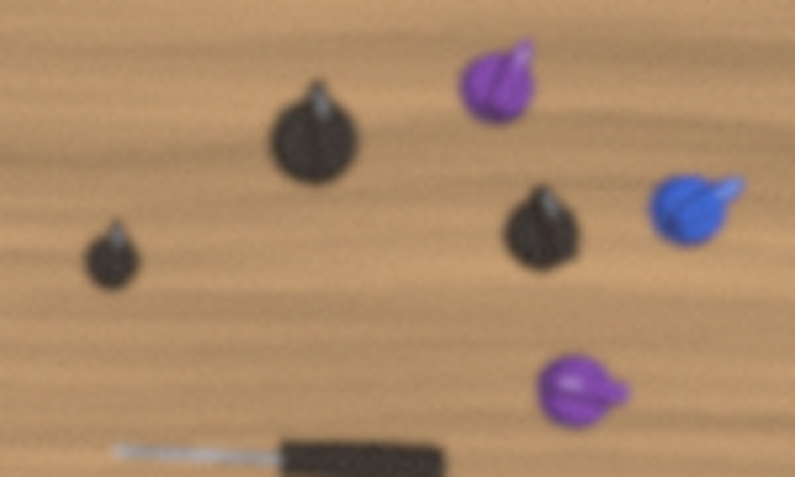

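The middle-sized knob at (397,243) is knob_a. In the crop the skirts measure about 54, 84 and 75 px, so it falls between the small one at (316,249) and the large one at (354,225). The blue and purple ones are decoys. I'm moving above it now.

jog_arm:
  claw: [0.4, 0.4, 0.4, 0.4, 0.4, 0.4, 0.4, 0.4, 0.4, 0.4, 0.4]
  linear:
    - [38, -4, 0]
    - [38, -4, 0]
    - [38, -4, 0]
    - [38, -4, 0]
    - [38, -4, 0]
    - [38, -4, 0]
    - [38, -4, 0]
    - [38, -4, 0]
    - [0, 0, 0]
    - [0, 0, 0]
    - [0, 0, 0]
  turn:
    - [0, 0, 0]
    - [0, 0, 0]
    - [0, 0, 0]
    - [0, 0, 0]
    - [0, 0, 0]
    - [0, 0, 0]
    - [0, 0, 0.119]
    - [0, 0, 0.119]
    - [0, 0, 0.119]
    - [0, 0, 0]
    - [0, 0, 0]

```text
t: 1.48
ee_pos: [0.4672, -0.3835, 0.2302]
eef_rot: [-3.141, 0.0, 0.001]
force: [0.2, 0.4, 0.4]
grip_width: 0.0566
grasp_force: 0.0
```

Run:
```python
from h import *
im,C=snap('wrist','w1.png'); o=arm.get_obs(); print(o['t'],o['ee_pos'],o['eef_rot'],o['grip_width']); print(np.round(arm.camera_params('wrist')['mount'],3), C[0])
print(w2px(C,[.469,-.379,.02]))
```

```text
1.525 [ 0.46709737 -0.38362004  0.23030352] [-3.14141878e+00  2.72799968e-04  3.28194686e-04] 0.056417954002931474
[[ 0.001 -0.964 -0.267  0.079]
 [ 1.     0.001 -0.001  0.001]
 [ 0.001 -0.267  0.964 -0.156]
 [ 0.     0.     0.     1.   ]] [[349.02472283   0.         277.058041  ]
 [  0.         349.02472283 210.82238954]
 [  0.           0.           1.        ]]
[[271.94471062 188.65779948]]
```

View pics/w1.png

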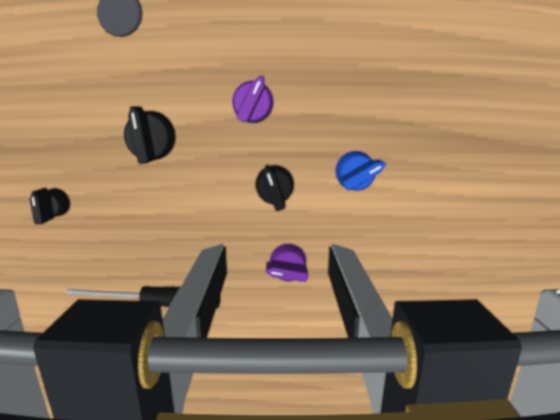

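The wrist view shows knob_a's skirt at about (275,184). The pointer with its white line is at about (267,167) and the blunt end at about (280,208). I'll fit its pose by silhouette.

```bash
cat >> h.py <<'E'
def knobmask(C,x,y,yaw,shape,S=4):
    m=np.zeros((shape[0]*S,shape[1]*S),np.uint8)
    th=np.linspace(0,2*np.pi,40); c,s=np.cos(yaw),np.sin(yaw)
    sk=[(x+.022*np.cos(a),y+.022*np.sin(a),z) for a in th for z in (0,.018)]
    loc=[(-.018,.006),(-.018,-.006),(.018,.006),(.018,-.006),(.026,0)]
    br=[(x+c*a-s*b,y+s*a+c*b,z) for a,b in loc for z in (.018,.04)]
    for P in (sk,br):
        h=cv2.convexHull((w2px(C,P)*S).astype(np.float32)); cv2.fillConvexPoly(m,np.round(h).astype(np.int32),255)
    return cv2.resize(m,shape[::-1],interpolation=cv2.INTER_AREA)/255.
E
python3 - <<'E'
from h import *
from scipy.optimize import differential_evolution as de
im=cv2.imread('pics/w1.png'); o=arm.get_obs(); C=cam('wrist',o)
D=np.clip((110-im.max(2).astype(float))/60,0,1); D[:,:250]=0;D[:,305:]=0;D[:155]=0;D[220:]=0
sub=(slice(150,225),slice(245,310))
f=lambda p:np.sum((knobmask(C,*p,im.shape[:2],2)[sub]-D[sub])**2)
c=px2w(C,(275,186),.01)
r=de(f,[(c[0]-.015,c[0]+.015),(c[1]-.015,c[1]+.015),(-.3,.9)],maxiter=25,popsize=8,seed=1)
print(c,r.x,r.fun)
m=knobmask(C,*r.x,im.shape[:2]); cs,_=cv2.findContours((m>.5).astype(np.uint8),0,cv2.CHAIN_APPROX_NONE)
big=cv2.resize(im[sub],None,fx=6,fy=6,interpolation=cv2.INTER_CUBIC)
b2=big.copy()
for q in cs[0][:,0]: cv2.circle(b2,(int((q[0]-245+.5)*6),int((q[1]-150+.5)*6)),2,(0,0,255),-1)
cv2.imwrite('pics/w1c.png',np.hstack([big,b2]))
E
```

```text
[ 0.46982033 -0.38237082  0.01      ] [ 0.46922316 -0.38208752  0.42063969] 257.14197616301425
```

View pics/w1c.png

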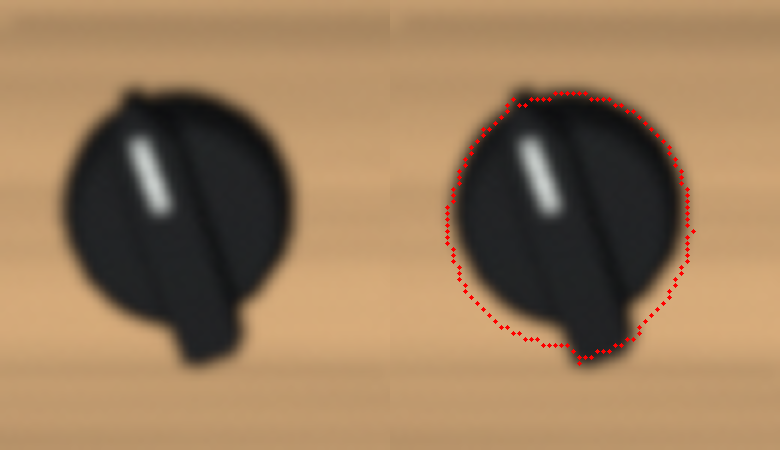

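Run:
```python
from h import *
C=cam('wrist',arm.get_obs())
P=[px2w(C,(245+a/6-.5,150+b/6-.5),z)[:2] for a,b,z in [(138,138,.04),(163,213,.04),(213,358,.04),(133,97,.035),(180,207,.018)]]
P=np.array(P); print(P.round(4))
for i,j in ((1,0),(2,0),(2,3)): d=P[j]-P[i]; print(np.arctan2(d[1],d[0]), np.hypot(*d))
```

```text
[[ 0.4896 -0.3751]
 [ 0.4769 -0.3792]
 [ 0.4517 -0.3877]
 [ 0.4958 -0.3741]
 [ 0.4736 -0.3819]]
0.3138661705124585 0.013361795855852851
0.3207083981395148 0.03998735812652993
0.29811940832843953 0.0461252098537595
```

jog_arm:
  claw: [0.4, 0.4, 0.4, 0.4, 0.4, 0.4, 0.4, 0.4, 1, 1, 1, 1]
  linear:
    - [2, -1.6, 0]
    - [0, 0, 0]
    - [0, 0, 40]
    - [0, 0, 40]
    - [0, 0, 40]
    - [0, 0, 40]
    - [0, 0, 24]
    - [0, 0, 0]
    - [0, 0, 0]
    - [0, 0, 0]
    - [0, 0, 0]
    - [0, 0, 0]
  turn:
    - [0, 0, -0.155]
    - [0, 0, -0.16]
    - [0, 0, 0]
    - [0, 0, 0]
    - [0, 0, 0]
    - [0, 0, 0]
    - [0, 0, 0]
    - [0, 0, 0]
    - [0, 0, 0]
    - [0, 0, 0]
    - [0, 0, 0]
    - [0, 0, 0]

```text
t: 3.02
ee_pos: [0.4698, -0.382, 0.0472]
eef_rot: [3.14, -0.001, 0.315]
force: [-0.9, -0.4, 0.5]
grip_width: 0.02
grasp_force: 0.0
```

jog_arm:
  claw: [1, 1, 1, 1, 1, 1, 1, 1]
  linear:
    - [0, 0, 0]
    - [0, 0, 0]
    - [0, 0, -20]
    - [0, 0, -40]
    - [0, 0, -40]
    - [0, 0, -50]
    - [0, 0, 0]
    - [0, 0, 0]
  turn:
    - [0, 0, 0]
    - [0, 0, 0]
    - [0, 0, 0]
    - [0, 0, 0]
    - [0, 0, 0]
    - [0, 0, 0]
    - [0, 0, 0]
    - [0, 0, 0]

```text
t: 4.03
ee_pos: [0.4693, -0.3816, 0.1956]
eef_rot: [-3.141, 0.001, 0.315]
force: [0.2, -0.2, -0.7]
grip_width: 0.0116
grasp_force: 30.0
```

jog_arm:
  claw: [1, 1, 1, 1, 1, 1, 1, 1, 1, 1, 1, 1]
  linear:
    - [10, -32, 0]
    - [15, -47, 0]
    - [15, -47, 0]
    - [15, -47, 0]
    - [15, -47, 0]
    - [15, -47, 0]
    - [15, -47, 0]
    - [15, -47, 0]
    - [15, -47, 0]
    - [15, -47, 0]
    - [15, -47, 0]
    - [6, -14, 0]
  turn:
    - [0, 0, 0]
    - [0, 0, 0]
    - [0, 0, 0]
    - [0, 0, 0]
    - [0, 0, 0]
    - [0, 0, 0]
    - [0, 0, 0]
    - [0, 0, 0]
    - [0, 0, 0]
    - [0, 0, 0]
    - [0, 0, 0]
    - [0, 0, 0]

```text
t: 5.52
ee_pos: [0.4661, 0.1622, 0.1938]
eef_rot: [-3.141, 0.005, 0.318]
force: [0.5, -0.1, 0.2]
grip_width: 0.0118
grasp_force: 30.0
```

jog_arm:
  claw: [1, 1]
  linear:
    - [0, 0, 0]
    - [0, 0, 0]
  turn:
    - [0, 0, 0]
    - [0, 0, 0]

```text
t: 5.78
ee_pos: [0.4675, 0.1589, 0.1956]
eef_rot: [3.141, 0.002, 0.313]
force: [-0.1, -0.2, 0.3]
grip_width: 0.0116
grasp_force: 30.0
```

Run:
```python
from h import *
im,C=snap('wrist','w2.png'); o=arm.get_obs(); print(o['t'],o['ee_pos'],o['eef_rot'],o['grip_width'])
print(w2px(C,[.543,.185,.102]))
```

```text
5.825 [0.46766774 0.15880605 0.19597257] [3.14096809e+00 1.04823734e-03 3.12792164e-01] 0.011645887711344548
[[272.70909291 112.23457278]]
```

View pics/w2.png

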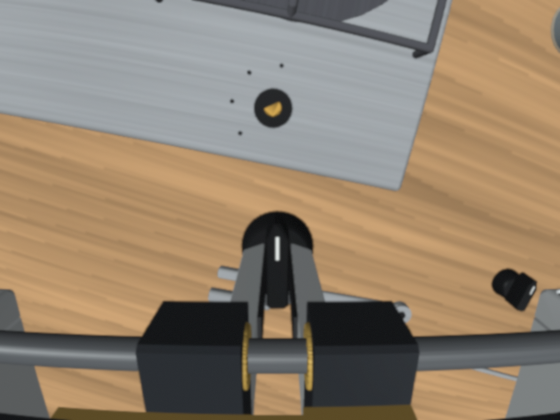

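The wrist view shows the spindle at about (273,108). The gripped knob's white line runs straight along the tool x axis at about (277,237–260). I'll enlarge both.

Run:
```python
from h import *
im=cv2.imread('pics/w2.png')
a=cv2.resize(im[88:128,253:293],None,fx=10,fy=10,interpolation=cv2.INTER_CUBIC)
b=cv2.resize(im[205:315,230:325],(380,440),interpolation=cv2.INTER_CUBIC)
c=np.zeros((440,790,3),np.uint8); c[:400,:400]=a; c[:,410:]=b
cv2.imwrite('pics/w2c.png',c)
```

```text
(no output)
```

View pics/w2c.png

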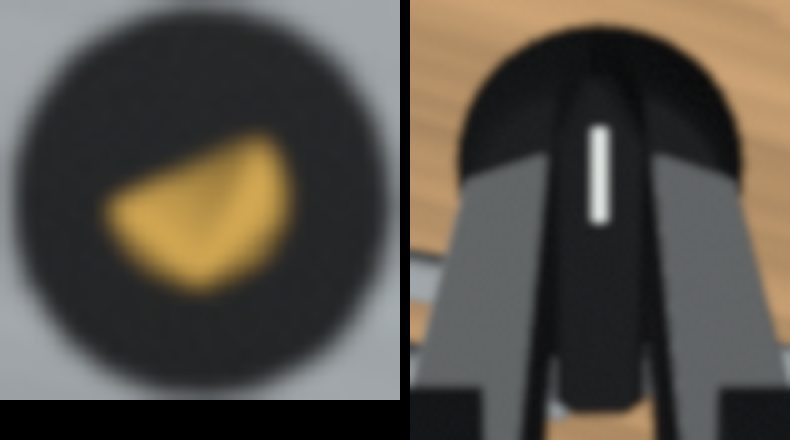

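Run:
```python
from h import *
o=arm.get_obs(); C=cam('wrist',o); e=o['ee_pos']; T=Ro.from_euler('xyz',o['eef_rot']).as_matrix()
A=lambda a,b:(253+a/10-.5,88+b/10-.5)
c1,c2,cc=[px2w(C,A(*p),.102) for p in [(103,208),(265,132),(195,195)]]
d=c2-c1; n=np.array([-d[1],d[0]]); print('chord',np.hypot(*d[:2]),'axis',cc.round(4),'flat yaw',np.arctan2(n[1],n[0]), 'alt base centre',px2w(C,A(200,198),.083).round(4))
print('chordmid',((c1+c2)/2).round(4))
B=lambda a,b:(230+(a-410)/4-.5,205+b/4-.5)
for nm,p,h in [('line front',(599,125),.0072),('line back',(599,225),.0072),('blunt',(600,412),.0072),('skirt front btm',(600,27),.0472),('skirt front top',(600,27),.0292),('nose',(600,60),.0125)]:
    print(nm,(T.T@(px2w(C,B(*p),e[2]-h)-e)).round(4))
```

```text
chord 0.01228160089986229 axis [0.5464 0.1865 0.102 ] flat yaw 0.739838806740749 alt base centre [0.5466 0.1864 0.083 ]
chordmid [0.5478 0.1877 0.102 ]
line front [0.0204 0.0013 0.0072]
line back [0.0071 0.0013 0.0072]
blunt [-0.0198  0.0014  0.0072]
skirt front btm [0.0219 0.0014 0.0472]
skirt front top [0.0269 0.0014 0.0292]
nose [0.0272 0.0014 0.0125]
```

jog_arm:
  claw: [1, 1, 1, 1, 1, 1, 1, 1, 1, 1, 1, 1]
  linear:
    - [27, 18.4, 0]
    - [54, 36.8, 0]
    - [27, 18.4, 0]
    - [0, 0, 0]
    - [0, 0, 0]
    - [0, 0, 0]
    - [0, 0, 0]
    - [0, 0, 0]
    - [0, 0, 0]
    - [0, 0, 0]
    - [0, 0, 0]
    - [0, 0, 0]
  turn:
    - [0, 0, 0]
    - [0, 0, 0]
    - [0, 0, 0]
    - [0, 0, -0.18]
    - [0, 0, -0.18]
    - [0, 0, -0.18]
    - [0, 0, -0.18]
    - [0, 0, -0.18]
    - [0, 0, -0.18]
    - [0, 0, -0.18]
    - [0, 0, -0.18]
    - [0, 0, -0.18]

```text
t: 7.32
ee_pos: [0.5905, 0.1227, 0.1965]
eef_rot: [-3.141, 0.0, 1.938]
force: [-0.1, -0.8, -0.2]
grip_width: 0.0117
grasp_force: 30.0
```

jog_arm:
  claw: [1, 1, 1, 1, 1]
  linear:
    - [0, 0, 0]
    - [0, 0, 0]
    - [0, 0, 0]
    - [0, 0, 0]
    - [0, 0, 0]
  turn:
    - [0, 0, -0.18]
    - [0, 0, -0.09]
    - [0, 0, 0]
    - [0, 0, 0]
    - [0, 0, 0]

```text
t: 7.95
ee_pos: [0.5904, 0.1241, 0.1965]
eef_rot: [-3.142, 0.0, 2.204]
force: [0.7, 0.2, -0.3]
grip_width: 0.0119
grasp_force: 30.0
```

Run:
```python
from h import *
im,C=snap('wrist','w3.png'); o=arm.get_obs(); print(o['t'],o['ee_pos'],o['eef_rot'],o['grip_width'])
p=w2px(C,[.5464,.1865,.102])[0].round().astype(int); print(p)
x,y=p-20
a=cv2.resize(im[y:y+40,x:x+40],None,fx=10,fy=10,interpolation=cv2.INTER_CUBIC)
b=cv2.resize(im[205:315,230:325],(380,440),interpolation=cv2.INTER_CUBIC)
c=np.zeros((440,790,3),np.uint8); c[:400,:400]=a; c[:,410:]=b
cv2.imwrite('pics/w3c.png',c)
```

```text
8.0 [0.59040059 0.12423007 0.19645254] [-3.14151640e+00  1.01872359e-04  2.20392112e+00] 0.011854519522783625
[279 115]
```

View pics/w3c.png

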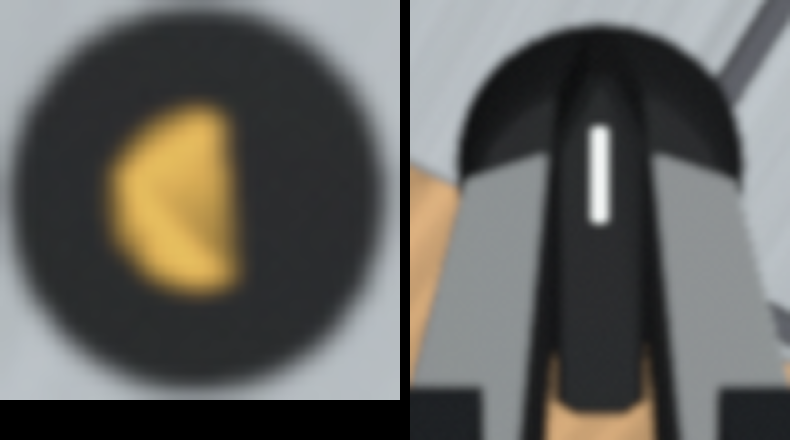

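Run:
```python
from h import *
o=arm.get_obs()
o1={'ee_pos':np.array([0.46766774,0.15880605,0.19597257]),'eef_rot':[3.14096809,1.048e-3,.312792]}
C1,C2=cam('wrist',o1),cam('wrist',o)
E=[px2w(C1,(253+20.0-.5,88+20.0-.5),.1)[:2],px2w(C2,(259+19.7-.5,95+19.8-.5),.1)[:2]]
R=[Ro.from_euler('xyz',q['eef_rot']).as_matrix()[:2,:2] for q in (o1,o)]
b=np.linalg.solve(R[0]-R[1],E[0]-E[1]); print(E,'bias',b,'S',E[0]-R[0]@b,E[1]-R[1]@b)
q=[px2w(C2,(259+x/10-.5,95+y/10-.5),.102)[:2] for x,y in [(226,105),(240,290)]]
d=q[0]-q[1]; print('flat yaw',np.arctan2(-d[0],d[1])+0, np.arctan2(d[0],-d[1]))
```

```text
[array([0.54392761, 0.18662306]), array([0.5458149 , 0.18651228])] bias [-0.00112846  0.00029273] S [0.54491123 0.18724883] [0.54491123 0.18724883]
flat yaw 0.7140831678184973 -2.4275094857712958
```

Run:
```python
from h import *
for _ in range(4):
    o=arm.get_obs(); print(o['t'],o['ee_pos'],o['eef_rot'],px2w(cam('wrist',o),(278.2,114.3),.1))
o['ee_pos']=np.array([0.46766774,0.15880605,0.19597257])
for r in ([3.14096809,1.048e-3,.312792],[np.pi,0,.3145]):
    o['eef_rot']=r; C=cam('wrist',o); print([px2w(C,p,z).round(4) for p,z in [((272.5,107.5),.1),((272.5,107.3),.083),((272,107),.102)]])
```

```text
8.0 [0.59040059 0.12423007 0.19645254] [-3.14151640e+00  1.01872359e-04  2.20392112e+00] [0.5458149  0.18651228 0.1       ]
8.0 [0.59040059 0.12423007 0.19645254] [-3.14151640e+00  1.01872359e-04  2.20392112e+00] [0.5458149  0.18651228 0.1       ]
8.0 [0.59040059 0.12423007 0.19645254] [-3.14151640e+00  1.01872359e-04  2.20392112e+00] [0.5458149  0.18651228 0.1       ]
8.0 [0.59040059 0.12423007 0.19645254] [-3.14151640e+00  1.01872359e-04  2.20392112e+00] [0.5458149  0.18651228 0.1       ]
[array([0.5439, 0.1866, 0.1   ]), array([0.5443, 0.1869, 0.083 ]), array([0.5441, 0.187 , 0.102 ])]
[array([0.544 , 0.1868, 0.1   ]), array([0.5443, 0.1872, 0.083 ]), array([0.5441, 0.1872, 0.102 ])]
```

jog_arm:
  claw: [1]
  linear:
    - [0, 0, 0]
  turn:
    - [0, 0, 0]

```text
t: 8.12
ee_pos: [0.5904, 0.1245, 0.1965]
eef_rot: [-3.142, 0.0, 2.205]
force: [0.6, 0.4, -0.1]
grip_width: 0.0118
grasp_force: 30.0
```

```bash
for i in 1 2; do python3 - <<'E'
from h import *
np.set_printoptions(precision=5,suppress=True)
for _ in range(2):
    o=arm.get_obs(); print(o['t'],o['ee_pos'],o['eef_rot'],px2w(cam('wrist',o),(278.2,114.3),.1)); arm.get_image('wrist')
print(arm.camera_params('wrist')['mount'])
E
done
```

```text
8.125 [0.5904  0.12449 0.19646] [-3.14158  0.00012  2.20455] [0.54578 0.18674 0.1    ]
8.175 [0.59038 0.12453 0.19645] [-3.14157  0.00009  2.20466] [0.54575 0.18678 0.1    ]
[[ 0.00063 -0.96351 -0.26767  0.07646]
 [ 1.       0.0003   0.00128 -0.00018]
 [-0.00115 -0.26767  0.96351 -0.15555]
 [ 0.       0.       0.       1.     ]]
8.225 [0.59037 0.12456 0.19644] [-3.14154  0.00008  2.20477] [0.54573 0.18681 0.1    ]
8.275 [0.59038 0.12457 0.19643] [-3.14154  0.00011  2.20482] [0.54574 0.18681 0.1    ]
[[ 0.00063 -0.96351 -0.26767  0.07646]
 [ 1.       0.0003   0.00128 -0.00018]
 [-0.00115 -0.26767  0.96351 -0.15555]
 [ 0.       0.       0.       1.     ]]
```

The wrist-camera mount calibration came back different between reads. I used the two views at different yaws to cancel that bias, which puts the spindle at about (0.545, 0.187) with the flat at yaw 0.727. Next I turn to that yaw and move above the spindle.

jog_arm:
  claw: [1, 1, 1, 1, 1, 1, 1, 1, 1, 1, 1, 1]
  linear:
    - [0, 0, 0]
    - [0, 0, 0]
    - [0, 0, 0]
    - [0, 0, 0]
    - [0, 0, 0]
    - [0, 0, 0]
    - [0, 0, 0]
    - [0, 0, 0]
    - [5, -38.5, 0]
    - [5, -38.5, 0]
    - [0, 0, 20]
    - [0, 0, 10]
  turn:
    - [0, 0, 0.185]
    - [0, 0, 0.185]
    - [0, 0, 0.185]
    - [0, 0, 0.185]
    - [0, 0, 0.185]
    - [0, 0, 0.185]
    - [0, 0, 0.185]
    - [0, 0, 0.185]
    - [0, 0, 0]
    - [0, 0, 0]
    - [0, 0, 0]
    - [0, 0, 0]

```text
t: 9.82
ee_pos: [0.5461, 0.1891, 0.1655]
eef_rot: [-3.141, 0.001, 0.726]
force: [-0.1, -0.2, -0.6]
grip_width: 0.0115
grasp_force: 30.0
```

jog_arm:
  claw: [1, 1, 1, 1]
  linear:
    - [0, 0, 0]
    - [0, 0, 0]
    - [0, 0, 0]
    - [0, 0, 0]
  turn:
    - [0, 0, 0]
    - [0, 0, 0]
    - [0, 0, 0]
    - [0, 0, 0]

```text
t: 10.32
ee_pos: [0.5472, 0.1886, 0.167]
eef_rot: [3.141, -0.001, 0.724]
force: [-0.7, -0.3, 0.9]
grip_width: 0.0118
grasp_force: 30.0
```

```bash
cat > d.py <<'E'
from h import *
o=arm.get_obs(); T=Ro.from_euler('xyz',o['eef_rot']).as_matrix()
print(o['t'],o['ee_pos'].round(4),o['eef_rot'].round(4),'tool-frame error mm to nominal',(T.T@(np.array([.5467,.1888,.149])-o['ee_pos'])*1e3).round(2),'F',o['force'].round(2),o['wrist_torque'].round(3))
E
python3 d.py
```

```text
10.325 [0.5472 0.1886 0.167 ] [ 3.1411e+00 -8.0000e-04  7.2440e-01] tool-frame error mm to nominal [-0.26 -0.44 17.98] F [-0.67 -0.31  0.88] [-0.044 -0.02  -0.021]
```

jog_arm:
  claw: [1, 1, 1, 1, 1, 1, 1, 1]
  linear:
    - [-0.3, -0.4, 8]
    - [0, 0, 6]
    - [0, 0, 2]
    - [0, 0, 2]
    - [0, 0, 2]
    - [0, 0, 1]
    - [0, 0, 0]
    - [0, 0, 0]
  turn:
    - [0, 0, 0]
    - [0, 0, 0]
    - [0, 0, 0]
    - [0, 0, 0]
    - [0, 0, 0]
    - [0, 0, 0]
    - [0, 0, 0]
    - [0, 0, 0]

```text
t: 11.32
ee_pos: [0.5464, 0.1889, 0.146]
eef_rot: [3.141, -0.0, 0.725]
force: [-2.8, -1.0, 5.5]
grip_width: 0.0118
grasp_force: 30.0
```

```bash
python3 d.py
```

```text
11.325 [0.5464 0.1889 0.146 ] [ 3.1413e+00 -4.0000e-04  7.2480e-01] tool-frame error mm to nominal [ 0.17  0.3  -2.96] F [-2.76 -1.05  5.55] [-0.122  0.518 -0.002]
```

The descent met about 5.5 N of resistance plus a sideways force along tool −x, which suggests chamfer contact. I'll shift in small steps along −x.

jog_arm:
  claw: [1, 1, 1]
  linear:
    - [-0.5, -0.2, 0]
    - [0, 0, 0]
    - [0, 0, 0]
  turn:
    - [0, 0, 0]
    - [0, 0, 0]
    - [0, 0, 0]

```text
t: 11.7
ee_pos: [0.5462, 0.1888, 0.1459]
eef_rot: [3.141, -0.001, 0.725]
force: [-2.3, -0.6, 5.6]
grip_width: 0.0118
grasp_force: 30.0
```

jog_arm:
  claw: [1, 1, 1]
  linear:
    - [-0.5, -0.2, 0]
    - [0, 0, 0]
    - [0, 0, 0]
  turn:
    - [0, 0, 0]
    - [0, 0, 0]
    - [0, 0, 0]

```text
t: 12.08
ee_pos: [0.5459, 0.1887, 0.1459]
eef_rot: [3.141, -0.002, 0.725]
force: [0.2, 0.5, 4.2]
grip_width: 0.0116
grasp_force: 30.0
```

jog_arm:
  claw: [1, 1, 1]
  linear:
    - [-0.5, 0, 0]
    - [0, 0, 0]
    - [0, 0, 0]
  turn:
    - [0, 0, 0]
    - [0, 0, 0]
    - [0, 0, 0]

```text
t: 12.45
ee_pos: [0.5444, 0.1877, 0.144]
eef_rot: [-3.141, 0.002, 0.725]
force: [-0.5, -0.7, -0.1]
grip_width: 0.0115
grasp_force: 30.0
```

Force has dropped to about zero, so the spindle has entered the bore. I'll continue down.

jog_arm:
  claw: [1, 1, 1, 1, 1]
  linear:
    - [0, 0, 2]
    - [0, 0, 2]
    - [0, 0, 2]
    - [0, 0, 0]
    - [0, 0, 0]
  turn:
    - [0, 0, 0]
    - [0, 0, 0]
    - [0, 0, 0]
    - [0, 0, 0]
    - [0, 0, 0]

```text
t: 13.08
ee_pos: [0.5447, 0.1879, 0.1389]
eef_rot: [3.142, 0.001, 0.725]
force: [0.6, -2.2, -1.5]
grip_width: 0.0118
grasp_force: 30.0
```

```bash
python3 d.py
```

```text
13.075 [0.5447 0.1879 0.1389] [3.1415e+00 1.2000e-03 7.2470e-01] tool-frame error mm to nominal [  2.11   0.62 -10.08] F [ 0.59 -2.17 -1.46] [-0.506 -0.141 -0.01 ]
```

jog_arm:
  claw: [1, 1, 1, 1, 1]
  linear:
    - [0, 0.4, 2]
    - [0, 0, 2]
    - [0, 0, 1]
    - [0, 0, 0]
    - [0, 0, 0]
  turn:
    - [0, 0, 0]
    - [0, 0, 0]
    - [0, 0, 0]
    - [0, 0, 0]
    - [0, 0, 0]

```text
t: 13.7
ee_pos: [0.5451, 0.1878, 0.1344]
eef_rot: [3.141, 0.0, 0.725]
force: [-0.7, -2.8, 0.8]
grip_width: 0.012
grasp_force: 30.0
```

jog_arm:
  claw: [1, 1, 1, 1, 1]
  linear:
    - [0, 0, 1]
    - [0, 0, 1]
    - [0, 0, 1]
    - [0, 0, 0]
    - [0, 0, 0]
  turn:
    - [0, 0, 0]
    - [0, 0, 0]
    - [0, 0, 0]
    - [0, 0, 0]
    - [0, 0, 0]

```text
t: 14.32
ee_pos: [0.5452, 0.1878, 0.1318]
eef_rot: [3.141, 0.0, 0.725]
force: [-2.6, -3.4, 4.4]
grip_width: 0.0118
grasp_force: 30.0
```

```bash
python3 d.py
```

```text
14.325 [0.5452 0.1878 0.1318] [3.1413 0.     0.7248] tool-frame error mm to nominal [  1.8    0.24 -17.2 ] F [-2.57 -3.36  4.41] [-0.8    0.584  0.013]
```

jog_arm:
  claw: [1, 1, 1, 1, 1]
  linear:
    - [-0.4, 0, 1]
    - [0, 0, 1]
    - [0, 0, 1]
    - [0, 0, 0]
    - [0, 0, 0]
  turn:
    - [0, 0, 0]
    - [0, 0, 0]
    - [0, 0, 0]
    - [0, 0, 0]
    - [0, 0, 0]

```text
t: 14.95
ee_pos: [0.5452, 0.1877, 0.1295]
eef_rot: [3.141, -0.001, 0.725]
force: [-2.5, -2.7, 7.3]
grip_width: 0.0114
grasp_force: 30.0
```

jog_arm:
  claw: [1, 1, 1, 1]
  linear:
    - [0, 0, 1]
    - [0, 0, 0]
    - [0, 0, 0]
    - [0, 0, 0]
  turn:
    - [0, 0, 0]
    - [0, 0, 0]
    - [0, 0, 0]
    - [0, 0, 0]

```text
t: 15.45
ee_pos: [0.5452, 0.1878, 0.1288]
eef_rot: [3.141, -0.001, 0.725]
force: [-3.6, -2.5, 7.9]
grip_width: 0.0114
grasp_force: 30.0
```

jog_arm:
  claw: [1, 1, 1, 1]
  linear:
    - [0, 0, 1]
    - [0, 0, 0]
    - [0, 0, 0]
    - [0, 0, 0]
  turn:
    - [0, 0, 0]
    - [0, 0, 0]
    - [0, 0, 0]
    - [0, 0, 0]

```text
t: 15.95
ee_pos: [0.5452, 0.1878, 0.1286]
eef_rot: [3.141, -0.002, 0.725]
force: [-4.9, -4.2, 10.7]
grip_width: 0.0116
grasp_force: 30.0
```

jog_arm:
  claw: [1, 1, 1, 1, 1]
  linear:
    - [-0.6, 0, 1.0]
    - [0, 0, 0]
    - [0, 0, 0]
    - [0, 0, 0]
    - [0, 0, 0]
  turn:
    - [0, 0, 0]
    - [0, 0, 0]
    - [0, 0, 0]
    - [0, 0, 0]
    - [0, 0, 0]

```text
t: 16.58
ee_pos: [0.5452, 0.1877, 0.1285]
eef_rot: [3.14, -0.003, 0.725]
force: [-5.2, -3.4, 13.2]
grip_width: 0.012
grasp_force: 30.0
```

```bash
python3 - <<'E'
from h import *
im,C=snap('wrist','w4.png'); im2,C2=snap('side','side2.png')
p=w2px(C2,[.5449,.1872,.1])[0].astype(int); print(p)
x,y=np.maximum(p-[50,45],0)
a=cv2.resize(im[170:320,200:350],(400,400),interpolation=cv2.INTER_CUBIC); b=cv2.resize(im2[y:y+100,x:x+100],(400,400),interpolation=cv2.INTER_CUBIC)
cv2.imwrite('pics/f.png',np.hstack([a,b]))
E
python3 d.py
```

```text
[286 178]
16.675 [0.5451 0.1877 0.1285] [ 3.1404 -0.0033  0.725 ] tool-frame error mm to nominal [  1.95   0.25 -20.52] F [-5.28 -3.83 13.07] [-0.764  1.057  0.01 ]
```

View pics/f.png

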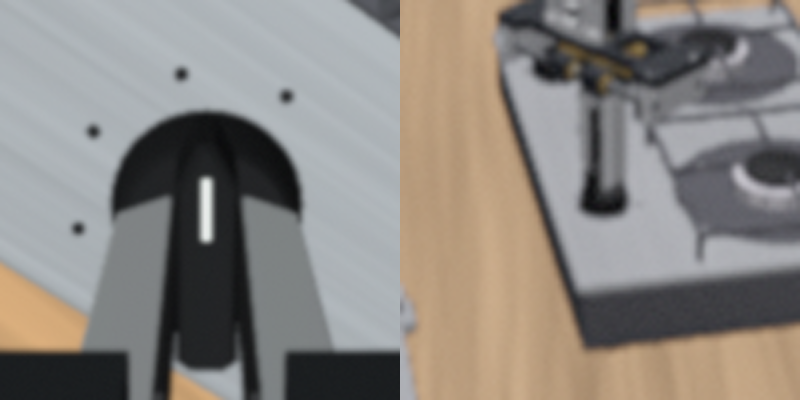

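The knob sits low on the spindle. Its white line is still straight along the tool axis at about (206,175–240) in the left crop. The fingers hold it at the stop: z no longer changes while the force has risen to 13 N. Handing in.

```bash
python3 -c "
from cell import arm
print(arm.sign_off())"
```

```text
the job is handed in; nothing more can be done
None
```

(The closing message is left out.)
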